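# Clamp a timber strip in the guarded jig

### The arm

A 6-joint arm with a two-finger parallel gripper is mounted at the origin on a cart in front of the work surface, level with it; the furniture and walls round the work are solid. World frame = base frame: x ahead of the robot, y to its left, z up, the work surface at z = 0. Lengths are in m, angles in rad, forces in N, time in s.
With the tool pointing down it reaches from about 0.275 to 0.75 m from the base axis. Payload 10.2 kg.
Tool frame: the origin (TCP) lies midway between the tips of the shut fingers; the grasp point (between the pads) lies 19 mm behind it (env.hold_point_z is the distance from the TCP to the grasp point, in m); x points along the fingers, z is the direction in which the jaws open and shut, and the axes are right-handed (so a half turn about x gives the same grasp; the last joint's range is limited). The gripper opens to 85 mm and grips with 20 to 120 N. Pads are 22 mm wide; open, the fingers measure 114 mm over their backs; the gripper's body (76 mm by 85 mm) begins 54 mm behind the grasp point. The pads swing forward as they close: fully open they stand 13 mm farther back than shut.
Start: joints at [1.086, 0.313, 1.498, -0, 1.331, -0.223], TCP at [0.136, 0.507, 0.231] pointing down, gripper open.
Joint ranges: [-2.94, 2.94], [-0.97, 2.17], [0.19, 2.56], [-1.23, 4.37], [0.02, 3.11], [-2.88, 2.88]. Speed limits (rad/s): [2.39, 2.39, 3.01, 3.14, 3.14, 3.14].

### API

Orientations are given as a unit quaternion [x, y, z, w].
In Python, from bench import env, kinematics, monitor, eyes, job gives the robot as it stands. The module is installed in compiled form; this text tells all that it offers. Calls block until the motion is done:
- env.reach(position, orientation): joint-space move of the TCP to a pose.
- env.movel(position, velocity=0.15, frame=None, guard=None): straight line of the TCP; frame=None keeps the orientation; velocity is the mean speed in m/s. With guard (N) it stops when the force on the tool has changed by that much, and returns True; else False.
- env.set_joints(angles): joint-space move.
- env.release() and env.close_gripper(effort=None): open the fingers fully, or close them until they stop; effort is the grip in N (None keeps the last).
- env.hold(seconds).
- kinematics.ik(position, orientation): joint angles nearest the present ones, or None.
- monitor.sense(): the state.
- eyes.grab_frame(name): name is "scene" or "top" or "wrist"; returns a dict with "frame" (480x640x3 uint8, red, green, blue), "mtx" (3x3 intrinsics, pixels), "k1" (the pictures are not rectified: a ray, as slopes to the right and down, at radius r is drawn at 1 + k1 r^2 times it, then the intrinsics apply), "view" (4x4, takes a point from world to camera coordinates). Camera axes: x right, y down, z forward; pixel columns grow to the right and rows downward; lengths in m; the calibration is good to about 2 mm. A picture is of the moment at which its call begins. There is no depth.
A pose or a line that the arm cannot do raises env.MotionError and nothing moves.
- job.hand_in(): hands the job in, once; it reports no verdict.
The state is a dict: "clock": time; "joints": joint angles; "qvel": joint speeds; "joint_efforts": joint torques, N m; "position": TCP position; "ee_rot": TCP orientation; "contact_force": force on the tool from outside, world axes, zero at the start; "ft_torque": the same for the moment, N m; "finger_gap": opening from 0.0 (shut) to 1.0 (fully open).
Only numpy, scipy, OpenCV 4.12 (cv2) and the standard library are available. Lean on these libraries where they do the work, as an engineer would, in place of code of your own. Each camera call takes 0.05 s, during which the arm holds its last target.

### The job

Push the wooden strip, sliding it along its channel, until it is fully home against the end stop under the yellow guard; only push it, do not lift it. Then reach down through the guard's window and press the red lever pad all the way down, so that the clamp foot stays firmly on the strip, without touching the guard. Leave the other things where they are.

Things in the scene. Friction and masses are not known exactly. Their poses are not given: they have to be found in the camera images.
- jig: Fixed grey jig, base 335 x 140 mm, 12 mm thick. Origin on the worktop below the window's centre; x runs along the channel from its open end (near the robot) to the stop. Base: x -200 to +135 mm. The strip lies on the base (z 12 mm) between low rails, inner faces at y +-24.5 mm, tops at z 17 mm, x -200 to +30 mm. Face of the end stop at x +30 mm, top z 32 mm. The strip slides easily (under 1 N).
- guard: Fixed yellow guard over the far part of the jig, same origin and axes. Flat 4 mm top plate, x -58 to +113 mm, y -65 to +65 mm, upper side at z 90 mm, with the window in it; four posts, clear side panels, open front (-x) where the strip comes out. Must not be touched.
- window (a point): Centre of the guard's rectangular window, at the top of its black edging (91 mm above the worktop), which has a clear opening of 80 mm along the jig's x and 90 mm along its y. The lever's red pad lies under the middle of it.
- strip: Loose timber strip 160 x 45 x 20 mm, about 90 g, flat in the channel; origin at the centre of its underside, own y along its length and pointing to the end stop (jig x), z up. Starts 30 to 60 mm short of the stop, near end sticking out of the guard; when home its origin is at x -50 mm in the jig's frame and its near end at x -130 mm.
- press_pad (a point): Centre of the top of the lever's round red press pad, 32 mm across, 100 mm from the hinge. It starts 75 to 80 mm above the worktop (10 to 15 mm below the guard's top); clamped it is about 18 mm lower than at joint value 0, at about 61 mm.
- clamp_lever (a joint): Angle (rad) of the clamp lever about its hinge at the far end of the jig: 0 raised, growing as the pad goes down. Starts at 0 to 0.04; the rubber foot under the pad meets the strip at about 0.18; 0.26 is the end if no strip is there. Pressing takes about 2 N until the foot meets the strip, then it is stiff; press to about 8 N. It stays down when let go.
- tape_measure: Yellow tape measure standing upright, 39 x 68 x 62 mm, beside the jig; origin at the centre of its underside. Leave alone.
- spanner: Dark open-ended spanner 36 x 182 x 8 mm lying to the right of the jig; origin at the centre of its underside, length along its y. Leave alone.
- offcut: Light timber block 45 x 90 x 45 mm to the left of the jig; origin at the centre of its underside, length along its y. Leave alone.
- marker_pen: White and blue marker pen 14 x 132 x 15 mm to the left of the jig; origin at the centre of its underside, length along its y. Leave alone.

How it is judged:
By the outcome, as a careful person would: the job done as asked, in the order asked, and still so for the second after the job is handed in, with the robot touching nothing.
It also fails if it takes over 48 s, if anything falls off the work surface, if the arm or the gripper's body presses on something with over 40 N, if the wrist force passes 120 N, or if a joint passes its speed limit or range.

## Working session

There is one attempt and no reset: what is moved stays moved. The work goes in short steps, each a Python script; the robot and the scene stay as the last script left them, time stands still between calls to the robot, and variables do not carry over. Pictures are saved under pics/ and viewed, and the job is handed in when it is done.

```bash
mkdir -p pics; ls; python3 - <<'E'
from bench import env, kinematics, monitor, eyes, job
import cv2,pickle
d={}
for n in ("scene","top","wrist"):
    f=eyes.grab_frame(n); d[n]=f
    cv2.imwrite(f"pics/{n}0.png",f["frame"][:,:,::-1])
    print(n,f["mtx"].tolist(),f["k1"],f["view"].round(4).tolist())
pickle.dump(d,open("f0.pkl","wb"))
s=monitor.sense();print(s)
E
```

```text
pics
scene [[467.38141990826455, 0.0, 322.28059977599924], [0.0, 467.38141990826455, 249.1295669342861], [0.0, 0.0, 1.0]] -0.09251729991104417 [[-0.8888, -0.4584, 0.0016, 0.5684], [-0.2667, 0.5143, -0.8151, 0.1693], [0.3728, -0.7248, -0.5793, 0.7469], [0.0, 0.0, 0.0, 1.0]]
top [[567.2094306917836, 0.0, 317.67032869117475], [0.0, 567.2094306917836, 236.8688656282411], [0.0, 0.0, 1.0]] -0.10485538554441753 [[0.0111, -0.9998, -0.0163, 0.1076], [-0.9917, -0.009, -0.1279, 0.5993], [0.1278, 0.0176, -0.9916, 0.933], [0.0, 0.0, 0.0, 1.0]]
wrist [[381.36255930680267, 0.0, 318.0804389311057], [0.0, 381.36255930680267, 232.0128130513154], [0.0, 0.0, 1.0]] -0.03239750247733269 [[0.2587, 0.966, -0.0014, -0.5239], [0.9178, -0.2453, 0.3121, -0.0407], [0.3012, -0.0821, -0.95, 0.3823], [0.0, 0.0, 0.0, 1.0]]
{'clock': 0.15, 'joints': array([ 1.08560989e+00,  3.13297068e-01,  1.49822003e+00,  7.16145665e-06,
        1.33097538e+00, -2.23393451e-01]), 'qvel': array([ 0.00034583, -0.00230177, -0.00228268, -0.00102069, -0.00093841,
       -0.00053345]), 'joint_efforts': array([ 1.53753223e-03, -4.12374401e+01, -2.59794831e+01, -1.62968781e-04,
        3.28399496e-03, -1.53033818e-05]), 'position': array([0.13580081, 0.50695346, 0.23089504]), 'ee_rot': array([-0.43059132,  0.56127451,  0.4303299 ,  0.5606944 ]), 'contact_force': array([-0.06366468,  0.34831045,  0.11334142]), 'ft_torque': array([-0.0248249 , -0.00857185, -0.01280275]), 'finger_gap': 0.9971410203891886}
```

View pics/scene0.png

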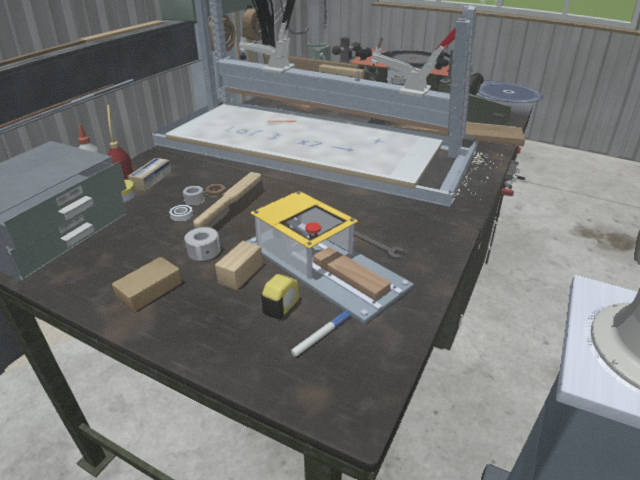

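View pics/top0.png

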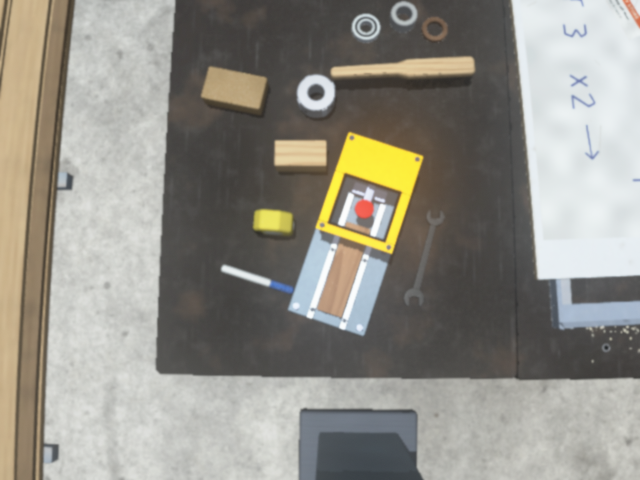

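View pics/wrist0.png

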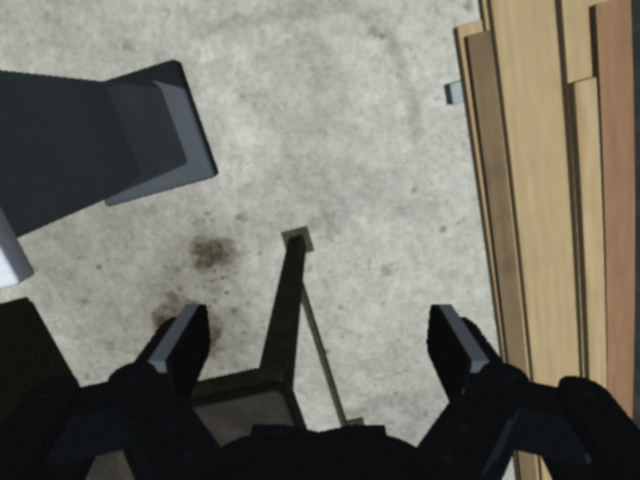

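The top view shows the jig running from about (328,322) to (385,145), the red pad at (364,209), and the strip's near end at about (335,315). The scene camera looks at it from the far left. I'll enlarge both.

```bash
python3 - <<'E'
import cv2,pickle
d=pickle.load(open("f0.pkl","rb"))
def crop(n,x,y,w,h,k,o):
    f=d[n]["frame"][y:y+h,x:x+w,::-1]; cv2.imwrite(o,cv2.resize(f,None,fx=k,fy=k,interpolation=cv2.INTER_CUBIC))
crop("top",310,120,130,120,5,"pics/t1.png")
crop("top",280,225,130,120,5,"pics/t2.png")
crop("scene",240,180,190,150,4,"pics/s1.png")
E
```

```text
(no output)
```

View pics/t1.png

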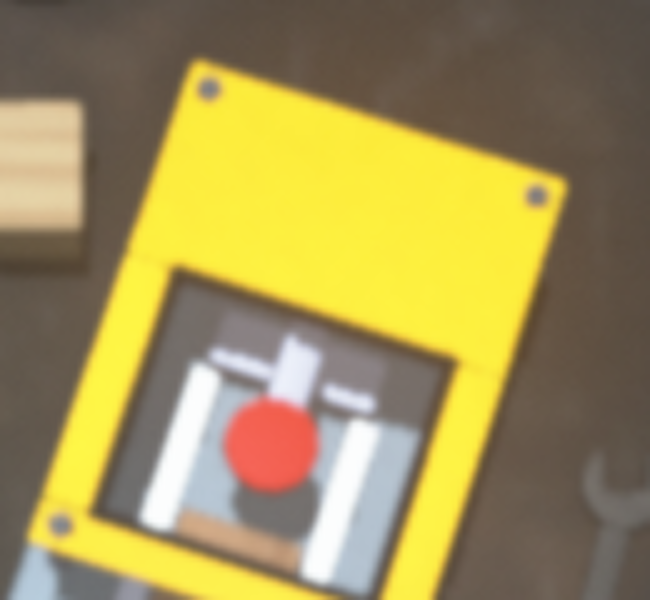

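View pics/t2.png

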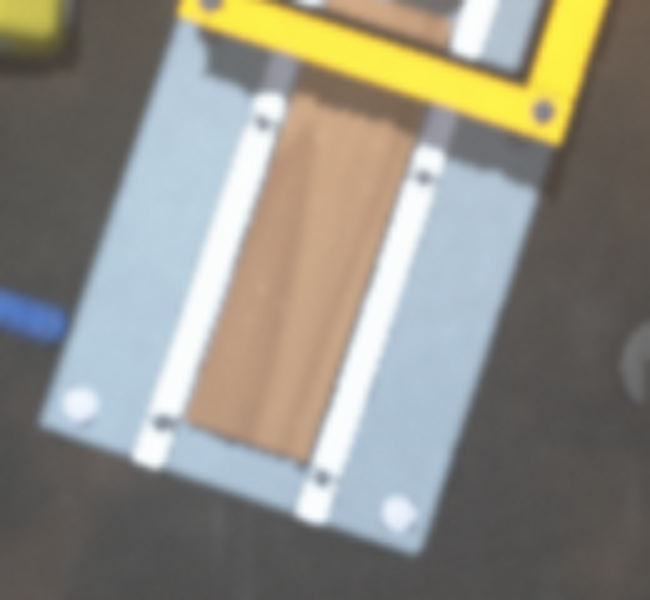

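View pics/s1.png

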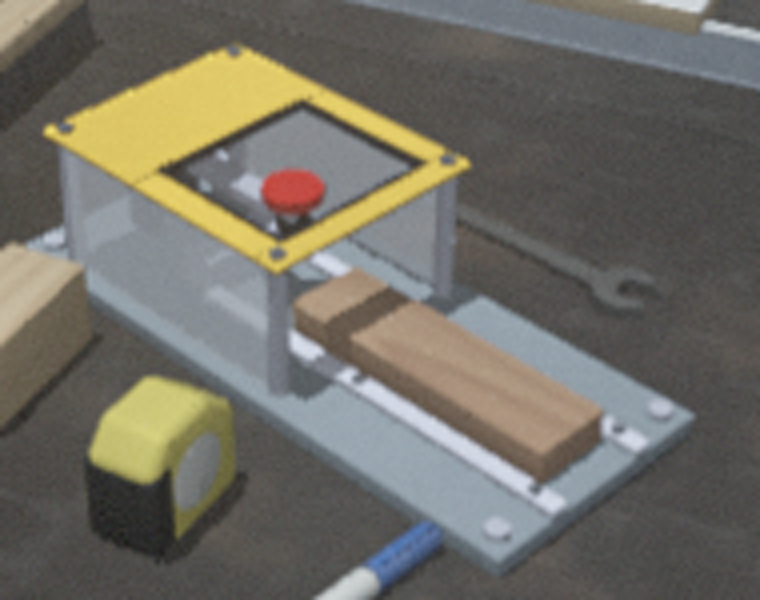

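```bash
cat > h.py <<'E'
import numpy as np,cv2,pickle
from scipy.optimize import least_squares
def proj(f,P):
    P=np.atleast_2d(P); V=np.asarray(f["view"]); c=P@V[:3,:3].T+V[:3,3]
    s=c[:,:2]/c[:,2:]; s=s*(1+f["k1"]*(s**2).sum(1,keepdims=True))
    K=f["mtx"]; return s*[K[0,0],K[1,1]]+[K[0,2],K[1,2]]
def ray(f,uv):
    K=f["mtx"]; a=(np.array(uv,float)-[K[0,2],K[1,2]])/[K[0,0],K[1,1]]; s=a.copy()
    for _ in range(20): s=a/(1+f["k1"]*(s@s))
    V=np.asarray(f["view"]); R=V[:3,:3]; return -R.T@V[:3,3], R.T@np.array([*s,1])
def onz(f,uv,z):
    o,d=ray(f,uv); return o+d*(z-o[2])/d[2]
def un(uv,k,ox,oy): return (np.array(uv,float)+.5)/k-.5+[ox,oy]
def j2w(p,J):
    p=np.atleast_2d(p); c,s=np.cos(p[:,0]*0+J[2]),np.sin(J[2])
    return np.c_[J[0]+c*p[:,0]-s*p[:,1],J[1]+s*p[:,0]+c*p[:,1],p[:,2]]
def w2j(p,J):
    c,s=np.cos(J[2]),np.sin(J[2]);dx,dy=p[0]-J[0],p[1]-J[1]
    return np.array([c*dx+s*dy,-s*dx+c*dy,p[2]])
E
python3 - <<'E'
from h import *
d=pickle.load(open("f0.pkl","rb"))
G=np.array([[.113,.065,.09],[.113,-.065,.09],[-.058,.065,.09],[-.058,-.065,.09],[-.2,.07,.012],[-.2,-.07,.012]])
T=np.array([un(p,5,310,120) for p in [(195,60),(567,182),(28,540)]]+[un(p,5,280,225) for p in [(560,143),(38,427),(418,555)]])
S=np.array([un(p,4,240,180) for p in [(45,130),(238,45),(277,272),(470,162),(500,562),(693,415)]])
def res(J,w): 
    r=[]
    if 't' in w: r.append(proj(d["top"],j2w(G,J))-T)
    if 's' in w: r.append(proj(d["scene"],j2w(G,J))-S)
    return np.concatenate(r).ravel()
for w in ('t','s','ts'):
    s=least_squares(res,[.5,0,0],args=(w,)); print(w,s.x.round(4),s.fun.reshape(-1,2).round(1).tolist())
    J=s.x
for n,e in zip(("top",),1*[0]): pass
print("strip near end top corners", [w2j(onz(d["top"],un(p,5,280,225),.032),J).round(4) for p in [(187,422),(307,466)]])
print("scene",[w2j(onz(d["scene"],un(p,4,240,180),.032),J).round(4) for p in [(605,412),(543,455)]])
# pad
a,da=ray(d["top"],un((271,445),5,310,120)); b,db=ray(d["scene"],un((293,188),4,240,180))
M=np.c_[da,-db]; t=np.linalg.lstsq(M,b-a,rcond=None)[0]
p,q=a+da*t[0],b+db*t[1]; print("pad",p,q,w2j((p+q)/2,J))
print(J, "home near end",j2w([[-.13,0,.02],[0,0,.07]],J))
np.save("J.npy",J)
E
```

```text
t [ 0.6415  0.0368 -0.3187] [[-0.0, 0.0], [-0.1, 0.0], [0.2, -0.0], [-0.2, -0.0], [-0.1, -0.3], [0.3, 0.4]]
s [ 0.6394  0.0406 -0.3194] [[-0.5, -0.2], [-0.5, -0.6], [-0.2, -0.4], [0.5, 0.2], [-0.3, 0.2], [0.9, 0.1]]
ts [ 0.641   0.0376 -0.3193] [[-0.4, 0.3], [-0.5, 0.3], [-0.3, 0.3], [-0.7, 0.3], [-0.6, -0.1], [-0.2, 0.7], [-0.3, -1.0], [-0.4, -1.3], [-0.1, -1.5], [0.4, -0.8], [-0.4, -1.2], [0.6, -1.0]]
strip near end top corners [array([-0.1812,  0.0201,  0.032 ]), array([-0.1821, -0.0233,  0.032 ])]
scene [array([-0.1847, -0.0186,  0.032 ]), array([-0.1842,  0.0242,  0.032 ])]
pad [0.64154878 0.03695793 0.07517128] [0.64141098 0.03689818 0.07515023] [ 0.00065281 -0.00047887  0.07516075]
[ 0.64101036  0.03758763 -0.31926952] home near end [[0.51757992 0.07839113 0.02      ]
 [0.64101036 0.03758763 0.07      ]]
```

Both views agree to within about 4 mm and the pad triangulates to the window's centre, so the jig is at (0.641, 0.037) with yaw -0.319. The strip's near end is about 53 mm short of home. Next I'll plan the poses.

```bash
python3 - <<'E'
from h import *
from bench import env, kinematics, monitor
from scipy.spatial.transform import Rotation as R
d=pickle.load(open("f0.pkl","rb")); s=monitor.sense()
V=np.asarray(d["wrist"]["view"]); c=-V[:3,:3].T@V[:3,3]
print("cam in tool",R.from_quat(s["ee_rot"]).inv().apply(c-s["position"]), R.from_quat(s["ee_rot"]).as_matrix().round(3).tolist())
J=np.load("J.npy"); cy=np.array([-np.sin(J[2]),np.cos(J[2]),0]); x=np.array([0,0,-1.])
for sg in (1,-1):
    z=sg*cy; q=R.from_matrix(np.c_[x,np.cross(z,x),z]).as_quat()
    print(sg,q,"tool y in jig", np.cross(z,x))
    for p in [(-.225,0,.18),(-.225,0,.021),(-.141,0,.021),(0,0,.15),(0,0,.05)]:
        a=kinematics.ik(j2w([p],J)[0],q); print(p,None if a is None else np.round(a,2))
E
```

```text
cam in tool [-0.14421585  0.08078608 -0.00054578] [[-0.0, -0.966, 0.259], [-0.001, 0.259, 0.966], [-1.0, 0.0, -0.001]]
1 [-0.41416389  0.57312151  0.41416389  0.57312151] tool y in jig [-0.94946495  0.31387308  0.        ]
(-0.225, 0, 0.18) [-0.02  0.18  1.81 -0.    1.15 -1.27]
(-0.225, 0, 0.021) [-0.02  0.44  1.97 -0.    0.73 -1.27]
(-0.141, 0, 0.021) [-0.07  0.56  1.75 -0.    0.83 -1.32]
(0, 0, 0.15) [-0.12  0.64  1.22 -0.    1.29 -1.38]
(0, 0, 0.05) [-0.12  0.74  1.31 -0.    1.09 -1.38]
-1 [ 0.57312151  0.41416389 -0.57312151  0.41416389] tool y in jig [ 0.94946495 -0.31387308  0.        ]
(-0.225, 0, 0.18) [-0.02  0.18  1.81 -0.    1.15  1.87]
(-0.225, 0, 0.021) [-0.02  0.44  1.97 -0.    0.73  1.87]
(-0.141, 0, 0.021) [-0.07  0.56  1.75 -0.    0.83  1.82]
(0, 0, 0.15) [-0.12  0.64  1.22 -0.    1.29  1.77]
(0, 0, 0.05) [-0.12  0.74  1.31 -0.    1.09  1.77]
```

```bash
cat >> h.py <<'E'
from scipy.spatial.transform import Rotation as R
def quat(J):
    x=np.array([0,0,-1.]); z=np.array([-np.sin(J[2]),np.cos(J[2]),0]); return R.from_matrix(np.c_[x,np.cross(z,x),z]).as_quat()
def snap(n,o):
    from bench import eyes
    f=eyes.grab_frame(n); cv2.imwrite(o,f["frame"][:,:,::-1]); pickle.dump(f,open(o+".pkl","wb")); return f
E
python3 - <<'E'
from h import *
from bench import env, monitor
J=np.load("J.npy"); q=quat(J); P=lambda *p: j2w([p],J)[0]
env.close_gripper(20)
env.reach(P(-.225,0,.2),q)
env.movel(P(-.225,0,.022),velocity=.12)
s=monitor.sense(); print(s["clock"],w2j(s["position"],J),s["contact_force"],s["finger_gap"])
snap("top","pics/t3.png"); snap("scene","pics/s3.png")
E
```

```text
4.35 [-2.24685121e-01  1.06591815e-04  2.24603072e-02] [-0.03195333 -0.73576049 -0.94724557] -0.0007519225115662349
```

```bash
python3 - <<'E'
import cv2
a=cv2.imread("pics/s3.png")[190:330,260:450]; cv2.imwrite("pics/s3c.png",cv2.resize(a,None,fx=4,fy=4,interpolation=cv2.INTER_CUBIC))
E
```

```text
(no output)
```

View pics/s3c.png

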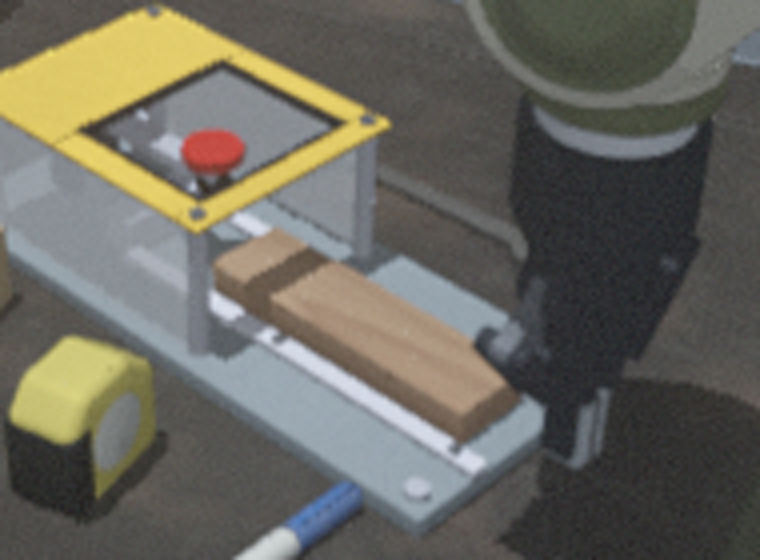

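The shut fingertips, at about (580,450) in the crop, stand just in front of the strip's near end and in line with it. Now I'll push.

```bash
python3 - <<'E'
from h import *
from bench import env, monitor
J=np.load("J.npy"); P=lambda *p: j2w([p],J)[0]
def st(t):
    s=monitor.sense(); print(t,round(s["clock"],2),w2j(s["position"],J).round(4),s["contact_force"].round(2))
r=env.movel(P(-.155,0,.022),velocity=.05,guard=12); st(r)
if not r:
    r=env.movel(P(-.128,0,.022),velocity=.02,guard=8); st(r)
env.hold(.3); st("held")
snap("top","pics/t4.png"); snap("scene","pics/s4.png")
for n,(y,x) in dict(t4=(190,280),s4=(190,260)).items():
    a=cv2.imread(f"pics/{n}.png")[y:y+140,x:x+190]; cv2.imwrite(f"pics/{n}c.png",cv2.resize(a,None,fx=4,fy=4,interpolation=cv2.INTER_CUBIC))
E
```

```text
False 6.0 [-0.1551  0.      0.022 ] [ 0.28  0.12 -0.13]
True 6.81 [-0.1407 -0.0002  0.0215] [ 0.45 -0.07 -0.07]
held 7.11 [-1.411e-01 -1.000e-04  2.140e-02] [ 0.09  0.02 -0.72]
```

View pics/s4c.png

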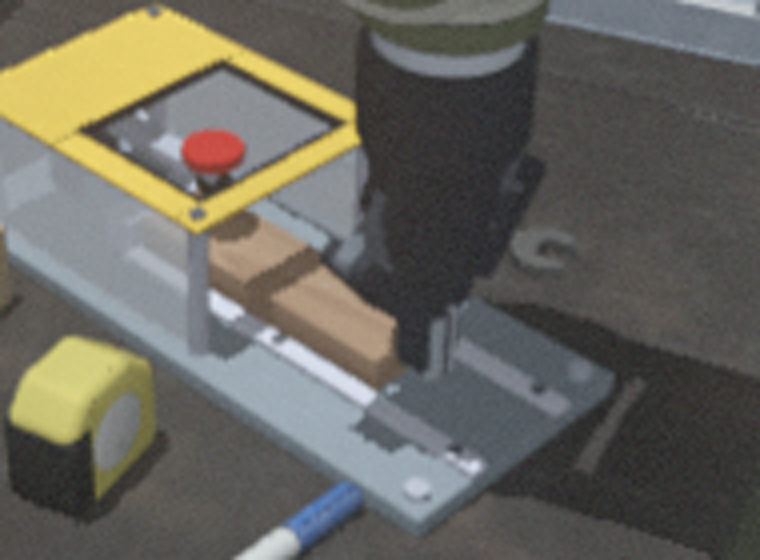

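The push stopped at -0.1407, close to the predicted -0.141, but the force relaxed afterwards. I'll press gently again to make sure it's seated.

```bash
python3 - <<'E'
from h import *
from bench import env, monitor
J=np.load("J.npy"); P=lambda *p: j2w([p],J)[0]
def st(t):
    s=monitor.sense(); print(t,round(s["clock"],2),w2j(s["position"],J).round(4),s["contact_force"].round(2))
r=env.movel(P(-.134,0,.022),velocity=.008,guard=6); st(r)
env.movel(P(-.1395,0,.022),velocity=.01); st("pos"); env.hold(.3); st("held")
env.movel(P(-.165,0,.022),velocity=.06); env.movel(P(-.18,0,.18),velocity=.2); st("up")
env.reach(P(-.2,0.05,.3),quat(J)); st("away")
snap("top","pics/t5.png"); snap("scene","pics/s5.png")
for n,(y,x) in dict(t5=(190,280),s5=(190,260)).items():
    a=cv2.imread(f"pics/{n}.png")[y:y+140,x:x+190]; cv2.imwrite(f"pics/{n}c.png",cv2.resize(a,None,fx=4,fy=4,interpolation=cv2.INTER_CUBIC))
E
```

```text
True 7.59 [-0.1409 -0.0002  0.0211] [ 0.21  0.22 -0.18]
pos 7.93 [-1.406e-01 -1.000e-04  2.150e-02] [-5.39  0.77  0.17]
held 8.23 [-1.406e-01 -1.000e-04  2.150e-02] [-6.22  1.03 -1.08]
up 9.75 [-0.1804 -0.0002  0.179 ] [-0.63  0.06 -0.37]
away 10.34 [-0.2002  0.05    0.2989] [ 0.11 -0.71 -1.12]
```

View pics/s5c.png

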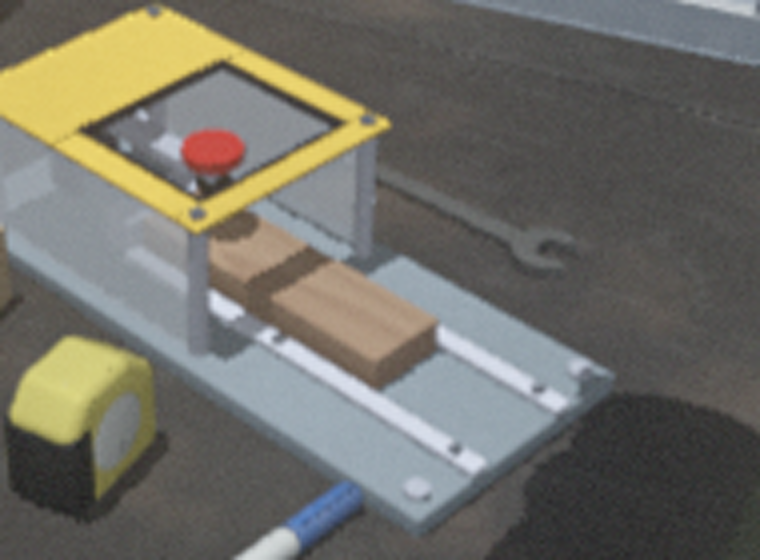

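View pics/t5c.png

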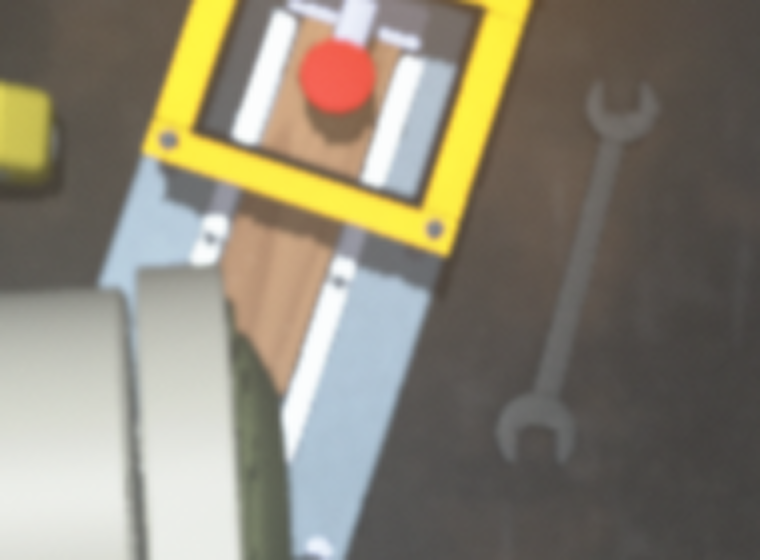

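The strip held against the stop under 6 N. The top view shows it running right under the pad to the white stop. Next is the press through the window.

```bash
python3 - <<'E'
from h import *
from bench import env, monitor
J=np.load("J.npy"); q=quat(J)
f=pickle.load(open("pics/s5.png.pkl","rb"))
print("near end",[w2j(onz(f,un(p,4,260,190),.032),J).round(4) for p in [(438,325),(379,365)]])
def st(t):
    s=monitor.sense(); print(t,round(s["clock"],2),s["position"].round(4),s["contact_force"].round(2))
c=[.6413,.0372]
env.reach([*c,.22],q); st("above")
env.movel([*c,.095],velocity=.1); st("window")
r=env.movel([*c,.068],velocity=.03,guard=5); st(r)
r=env.movel([*c,.048],velocity=.012,guard=9); st(r)
env.hold(.2); st("held")
snap("scene","pics/s6.png")
a=cv2.imread("pics/s6.png")[150:290,230:420]; cv2.imwrite("pics/s6c.png",cv2.resize(a,None,fx=4,fy=4,interpolation=cv2.INTER_CUBIC))
E
```

```text
near end [array([-0.1344, -0.0165,  0.032 ]), array([-0.135 ,  0.0249,  0.032 ])]
above 11.33 [0.6409 0.0379 0.2207] [-0.29  0.55  0.35]
window 12.73 [0.6416 0.0372 0.0957] [-0.6   0.94 -0.48]
False 13.78 [0.6415 0.0371 0.0681] [0.64 0.11 0.54]
True 14.52 [0.6413 0.0372 0.0629] [-2.03  0.25  4.68]
held 14.72 [0.6413 0.0372 0.0628] [-1.84  0.48  5.37]
```

View pics/s6c.png

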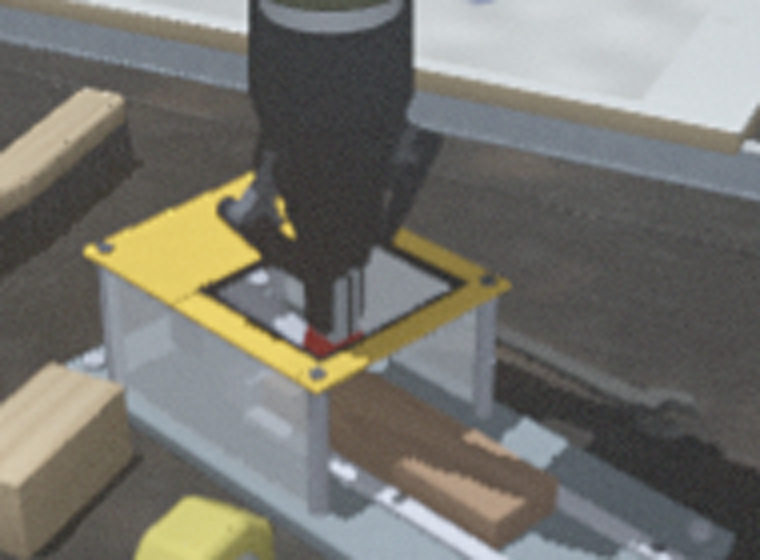

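The fingers are inside the window with clearance, at z 62.8 mm, and the force has settled to about 5 N. I'll press further for a firm hold.

```bash
python3 - <<'E'
from h import *
from bench import env, monitor
c=[.6413,.0372]
def st(t):
    s=monitor.sense(); print(t,round(s["clock"],2),s["position"].round(4),s["contact_force"].round(2)); return s
z=st("")["position"][2]
for i in range(10):
    z-=.0008
    env.movel([*c,z],velocity=.01); env.hold(.15); s=st(round(z,4))
    if s["contact_force"][2]>10: break
env.hold(.3); st("held")
E
```

```text
14.77 [0.6413 0.0372 0.0628] [-1.28 -0.06  6.42]
0.062 15.17 [0.6414 0.0372 0.0628] [-3.62 -0.67  7.98]
0.0612 15.57 [0.6414 0.0372 0.0626] [-6.16 -0.17 11.59]
held 15.87 [0.6414 0.0372 0.0626] [-5.81 -0.69 11.59]
```

It's stiff at 11.6 N and z 62.6 mm. Now I'll lift straight out and check.

```bash
python3 - <<'E'
from h import *
from bench import env, monitor
J=np.load("J.npy"); c=[.6413,.0372]
env.movel([*c,.09],velocity=.04); s=monitor.sense(); print(s["contact_force"].round(2))
env.movel([*c,.22],velocity=.12)
env.reach([.35,.25,.3],quat(J)); env.hold(.3)
s=monitor.sense(); print(s["clock"],s["position"],s["contact_force"].round(2))
snap("top","pics/t7.png"); snap("scene","pics/s7.png")
for n,(y,x) in dict(t7=(120,300),s7=(180,240)).items():
    a=cv2.imread(f"pics/{n}.png")[y:y+140,x:x+190]; cv2.imwrite(f"pics/{n}c.png",cv2.resize(a,None,fx=4,fy=4,interpolation=cv2.INTER_CUBIC))
E
```

```text
[ 0.64 -0.22 -0.57]
19.65 [0.3503533  0.24982471 0.29981857] [ 0.41 -0.09  0.29]
```

View pics/s7c.png

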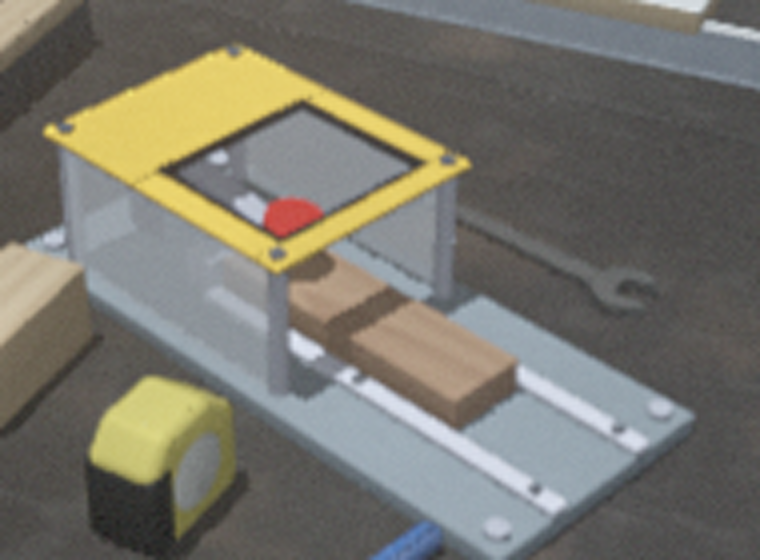

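View pics/t7c.png

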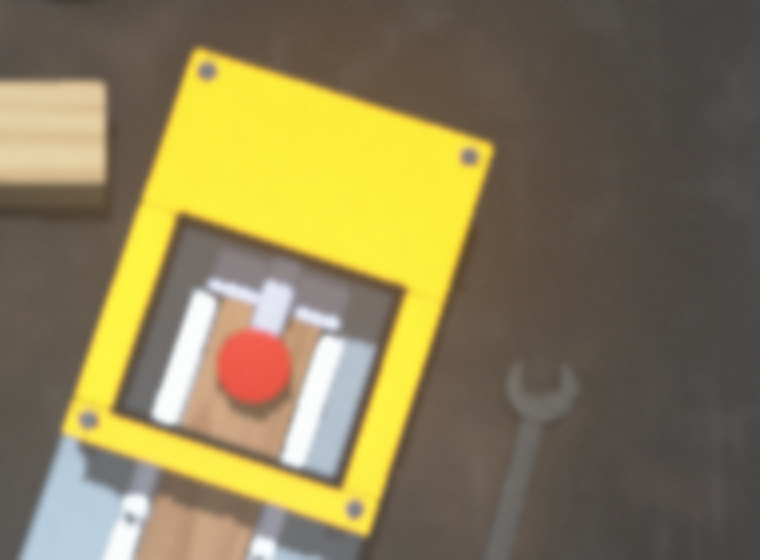

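View pics/t7.png

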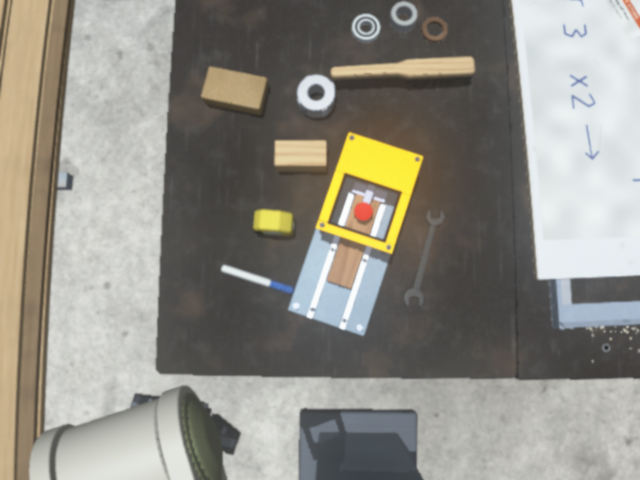

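```bash
python3 - <<'E'
from h import *
J=np.load("J.npy")
t=pickle.load(open("pics/t7.png.pkl","rb")); s=pickle.load(open("pics/s7.png.pkl","rb"))
for v in (217,220):
    a,da=ray(t,un((254,367),4,300,120)); b,db=ray(s,un((293,v),4,240,180))
    k=np.linalg.lstsq(np.c_[da,-db],b-a,rcond=None)[0]; print(a+da*k[0],b+db*k[1])
# strip end: top
f=t["frame"][225:305,300:400,::-1]; cv2.imwrite("pics/t7d.png",cv2.resize(f,None,fx=6,fy=6,interpolation=cv2.INTER_CUBIC))
E
```

```text
[0.63980726 0.03702145 0.05839434] [0.64120533 0.03762739 0.05860155]
[0.6401436  0.0369007  0.05647816] [0.64133936 0.03741851 0.05665542]
```

View pics/t7d.png

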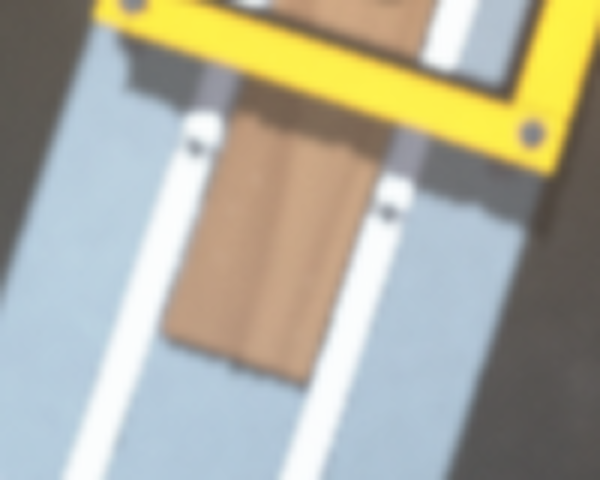

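```bash
python3 - <<'E'
from h import *
from bench import job
J=np.load("J.npy"); t=pickle.load(open("pics/t7.png.pkl","rb"))
for p in [(163,332),(305,384)]: print(w2j(onz(t,un(p,6,300,225),.032),[.6415,.0368,-.3187]).round(4))
job.hand_in()
E
```

```text
[-0.1297  0.0211  0.032 ]
[-0.1307 -0.022   0.032 ]
the job is handed in; nothing more can be done
```

I pushed the wooden strip home with the shut fingers, then pressed the red pad down through the guard's window and handed the job in. My checks indicate the strip is against the stop and the clamp is down. No verdict was reported. The last action was at about 20 s of the 48 s allowed.

- **Strip:** it held steady against the end stop under about 6 N. In the last top picture its near end is at jig x -129.7 to -130.7 mm, where -130 mm is home. The scene camera put it at about -134.7 mm, but that camera read about 3 mm short before the push too, so I trusted the top view and the contact.
- **Clamp:** I pressed until it went stiff, at 11.6 N. That is above the suggested 8 N, because I wanted a firm hold.
- **Pad height:** the pad stayed down after I let go. The two cameras put it at about 57–58 mm. The fingertip stopped at 62.6 mm, which fits the tilted pad at the expected 61 mm.
- **Guard:** there was no sign of contact on the way in or out. During the press there was up to 6 N of sideways force, mostly towards the robot. I put that down to the lever rather than the guard, but did not check it separately.
- **Other things:** the tape measure, spanner, offcut and marker pen look unmoved in the last top picture. The robot was clear of everything at hand-in.

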